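# Free the spirit level from the jammed drawer

### The job

The top drawer of the yellow tool chest is jammed part-open, and the long yellow spirit level lying in it is half hidden under the chest's cover: grip it by the part that shows, raise its near end so that it slants up over the drawer front, and draw it out through the gap without forcing it against the chest. Finish while still holding the level in the gripper, still, with all of it at least a hand's breadth (80 mm) higher than the top of the chest and touching nothing else; leave the spanner, the tape measure and the mug where they are.

Things in the scene. Friction and masses are not known exactly. Their poses are not given: they have to be found in the camera images.
- chest: Low yellow tool chest, fixed. Origin: on the bench, middle of the foot of its front face. x points into the chest, y left across it, z up. Body: x 0 to 230 mm, 400 wide. Top drawer jammed, sticks out 170 mm (to -x). Drawer floor 75 mm above the bench, inside from x = -170 to 197. Walls at y = +-187.5 and a divider at y = 0, 5 thick, 38 high, make two lanes 182 wide, centred at y = +-94.
- mouth (a point): Middle of the lower edge of the chest's flat 10 mm cover at the front face: chest x = 0, y = 0, 133 mm above the bench, 58 mm above the drawer floor. The cover runs from here into the chest (+x); its top is 143 mm above the bench (145 with its rubber mat). Between this edge and the drawer front the drawer is open above for 170 mm, too short for the level to come up flat.
- drawer_front (a point): Middle of the inner top edge of the jammed drawer's front: chest x = -170 mm, y = 0, 125 mm above the bench, 50 mm above the drawer floor. The front is 12 mm thick; a bar handle outside it, 95 mm above the bench, reaches to chest x = -205.
- level: Yellow spirit level, black end caps and green vials: a bar 280 mm long (x), 44 wide (y), 20 thick (z), 0.15 to 0.3 kg, balanced at its middle. Origin: centre of its underside. It lies flat on the drawer floor in the left or right lane (varies), x pointing into the chest; the half near the drawer front shows, the rest is under the cover. Grip its width some 55 mm before the cover edge.
- level_front (a point): Middle of the level's end that is near the drawer front (level x = -140 mm, half-way up its 20 mm thickness).
- level_rear (a point): Middle of the level's end that is hidden under the chest cover (level x = +140 mm, half-way up its thickness).
- spanner: Bystander: steel ring spanner, 150 x 30 x 9 mm, lying loose on the drawer floor in the other lane. Origin: centre of its underside.
- tape: Bystander: yellow and black tape measure, 72 x 42 x 60 mm, standing on the bench beside the drawer. Origin: centre of its underside.
- mug: Bystander: yellow mug, radius 40 mm, 95 mm high, standing on the bench on the other side of the chest from the tape measure. Origin: centre of its underside.

How it is judged:
By the outcome, as a careful person would: the job done as asked, in the order asked, and still so for the second after the job is handed in, while the arm keeps its last pose, push and grip.
It also fails if it takes over 35 s, if anything falls off the work surface, if the arm or the gripper's body presses on something with over 40 N, if the wrist force passes 120 N, or if a joint passes its speed limit or range.

### The arm

A 6-joint arm with a two-finger parallel gripper is mounted at the origin on the work surface. World frame = base frame: x ahead of the robot, y to its left, z up, the work surface at z = 0. Lengths are in m, angles in rad, forces in N, time in s.
With the tool pointing down it reaches from about 0.25 to 0.775 m from the base axis. Payload 8.9 kg.
Tool frame: the origin (TCP) lies midway between the tips of the shut fingers; the grasp point (between the pads) lies 19 mm behind it; z points along the fingers, y is the line along which they close (so a half turn about z gives the same grasp; the last joint's range is limited). The gripper opens to 85 mm and grips with 20 to 120 N. Pads are 22 mm wide; open, the fingers measure 114 mm over their backs; the gripper's body (76 mm by 85 mm) begins 54 mm behind the grasp point. The pads swing forward as they close: fully open they stand 13 mm farther back than shut.
Start: joints at [0.993, 0.291, -0.153, 1.127, 0, 1.431], TCP at [0.223, 0.475, 0.231] pointing down, gripper open.
Joint ranges: [-2.52, 2.52], [-0.91, 1.74], [-1.3, 1.37], [-1.96, 2.02], [-1.52, 1.47], [-3.14, 3.14]. Speed limits (rad/s): [2.22, 2.22, 2.79, 3.14, 3.14, 3.14].

### API

Orientations are given as a unit quaternion [w, x, y, z].
In Python, from bench import r gives the robot as it stands.
- The arm moves only by the tool play_rows, never from a script. Its argument "targets" is a list of rows, each a list of 4 numbers: the shift along the world's x, y, z each as a share of 0.02 m, from -1 to 1, then the turn about the world's z as a share of 0.08 rad, from -1 to 1. In form: [[x, y, z, spin], ...]. A call has exactly 8 rows; each row shifts and turns the commanded pose from where the row before left it; what a row does not reach is not made up. A row lasts 1/10 s, in which the tool goes at most 50 mm and 8.59 degrees, less where a joint would pass 70% of its speed; a pose out of reach is approached as far as the arm can. A call with a number of a shift or a turn outside -1 to 1 is refused whole. A call with a gripper value outside its range is refused whole. "fingers" is the opening, from 0 (shut) to 1 (fully open), set as the call begins (left out, the last holds). The fingers move at their own pace and stop on an object; the grip force is fixed at half the most. Time passes only in rows, so rows that do not move let the fingers close, or fill a call up. It gives the time, the measured TCP pose, the force, the opening and the grip force at its end, in the units of the state.
- r.read_state(): the state, without advancing time (a new reading comes with each control period).
- r.snapshot(name): name is "scene" or "top" or "wrist"; returns a dict with "frame" (420x560x3 uint8, red, green, blue), "K" (3x3 intrinsics, pixels), "R" (3x3) and "t" (3): a world point X has camera coordinates R X + t; the wrist camera has in their place "mount" (4x4, takes a point from camera to tool coordinates, whose origin is the TCP and whose axes are the flange's). Camera axes: x right, y down, z forward; pixel columns grow to the right and rows downward; lengths in m; the calibration is good to about 2 mm. The wrist camera is an equidistant fisheye: a pixel r from the principal point sees the ray r / f radians off the axis. A picture is of the moment at which its call begins: read the wrist's pose just before it. There is no depth.
- r.sign_off(): hands the job in; it is judged then, once.
The state is a dict: "time": time; "qpos": joint angles; "joint_velocities": joint speeds; "effort": joint torques, N m; "tcp_pos": TCP position; "tcp_rot": TCP orientation; "force": force on the tool from outside, world axes, zero at the start; "torque": the same for the moment, N m; "grip_width": finger opening in m; "finger_force": force on a finger pad.
Only numpy, scipy, OpenCV 4.12 (cv2) and the standard library are available. Lean on these libraries where they do the work, as an engineer would, in place of code of your own. Each camera call takes 0.05 s, during which the arm holds its last target. There are 200 camera calls.

## Working session

There is one attempt and no reset: what is moved stays moved. The work goes in short steps, Python scripts to look and compute and a tool call to move; the robot and the scene stay as the last step left them, time stands still between calls to the robot, and variables do not carry over. Pictures are saved under pics/ and viewed, at most 10 in all, crops included, and the job is handed in when it is done.

Besides the shell and the picture viewer there is one more tool, called after "Emit:" in YAML: its name, and indented under it one key for each argument. play_rows: Moves the arm, as the interface text tells. Shift numbers are shares of 0.02 m and turn numbers shares of 0.08 rad, none past 1 either way. Its arguments: {"type":"object","properties":{"targets":{"type":"array","items":{"type":"array","items":{"type":"number"}}},"fingers":{"type":"number"}},"required":["targets"]}

```bash
ls; mkdir -p pics
python3 - <<'E'
from bench import r
import cv2,numpy as np
s=r.read_state();print(s)
for n in("scene","top"):
    d=r.snapshot(n);cv2.imwrite(f"pics/{n}0.png",d["frame"][:,:,::-1]);np.savez(f"pics/{n}0.npz",**d);print(n,d["K"],d["R"],d["t"])
E
```

```text
pics
{'time': 0.0, 'qpos': array([ 9.92708193e-01,  2.91279845e-01, -1.54112194e-01,  1.12670374e+00,
        4.95467579e-06,  1.43151695e+00]), 'joint_velocities': array([-0.00034171, -0.00102163,  0.00217177,  0.00053988, -0.00058619,
        0.00029485]), 'effort': array([ 7.81174058e-04, -5.37147439e+01,  3.31369865e+01,  1.58792117e-02,
       -1.07234371e-04, -1.60326084e-05]), 'tcp_pos': array([0.22279876, 0.47490167, 0.23073781]), 'tcp_rot': array([-2.30401333e-04,  2.17648274e-01,  9.76027052e-01, -6.07508921e-04]), 'force': array([1.04136791, 0.12875501, 0.065078  ]), 'torque': array([-0.01068491, -0.04015056,  0.05286656]), 'finger_force': 0.0, 'grip_width': 0.08569040853250551}
scene [[392.28636426   0.         279.62446185]
 [  0.         392.28636426 211.49384543]
 [  0.           0.           1.        ]] [[ 0.33027718  0.94387717  0.00358683]
 [ 0.57598151 -0.19853138 -0.79298839]
 [-0.74777155  0.26397192 -0.60922618]] [-0.24179981 -0.30039538  1.61980696]
top [[429.12851073   0.         281.05223876]
 [  0.         429.12851073 207.4341409 ]
 [  0.           0.           1.        ]] [[-0.02081266 -0.99967172 -0.01494244]
 [-0.98504376  0.02306044 -0.17075423]
 [ 0.17104276  0.0111651  -0.98520034]] [0.04032938 0.64931555 0.95096196]
```

View pics/scene0.png

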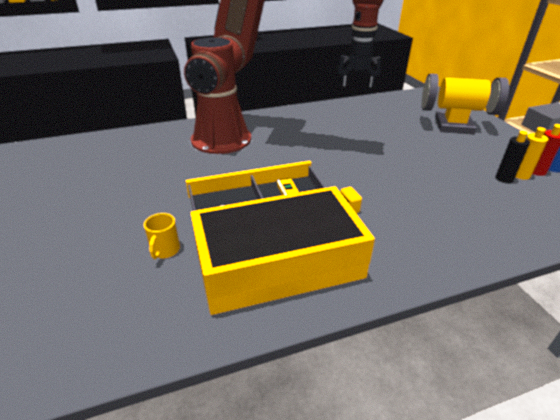

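View pics/top0.png

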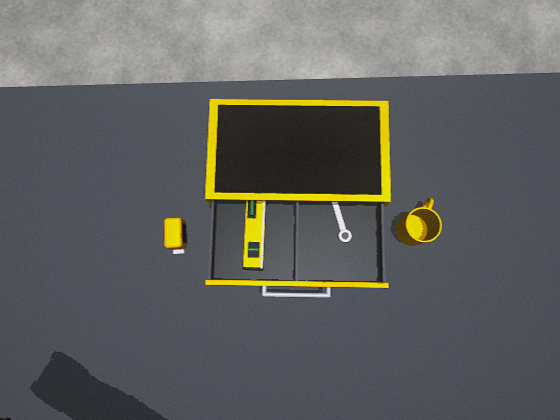

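The scene view shows the mug on the right of the chest, seen from the robot, and the tape on the left. In the top view the level is in the left lane, with its visible part running from about (255,200) to (254,268). The cover's front edge is near row 200, the drawer front near row 284, and the spanner is at (342,222).

```bash
cat > h.py <<'E'
import numpy as np,cv2
def ray(d,px,z):
    px=np.atleast_2d(np.asarray(px,float))
    v=np.c_[px,np.ones(len(px))]@np.linalg.inv(d["K"]).T@d["R"]
    c=-d["R"].T@d["t"]
    return c+v*((z-c[2])/v[:,2])[:,None]
def yellow(f): 
    h=cv2.cvtColor(f,cv2.COLOR_RGB2HSV);return cv2.inRange(h,(18,120,110),(35,255,255))
E
python3 - <<'E'
from h import *
d=np.load("pics/top0.npz");f=d["frame"];m=yellow(f)
cs,_=cv2.findContours(m,cv2.RETR_EXTERNAL,cv2.CHAIN_APPROX_SIMPLE)
for c in cs:
    if cv2.contourArea(c)>60:print(cv2.contourArea(c),cv2.boundingRect(c))
# chest cover edges: front row/outer rim by line fit per column
def col_edges(x,lo,hi):
    s=np.where(m[lo:hi,x]>0)[0]+lo;return s.min()-.5,s.max()+.5
E=[(x,)+col_edges(x,190,206) for x in list(range(215,240,4))+list(range(275,380,8))]
P=ray(d,[(e[0],e[2]) for e in E],.143);k=np.polyfit(P[:,1],P[:,0],1);print("cover front x=%.4f+%.4f y"%(k[1],k[0]),np.std(P[:,0]-np.polyval(k,P[:,1])))
B=[(x,)+col_edges(x,92,110) for x in range(220,380,8)]
Q=ray(d,[(e[0],e[1]) for e in B],.143);k2=np.polyfit(Q[:,1],Q[:,0],1);print("cover rear",k2[::-1])
F=[(x,)+col_edges(x,274,296) for x in list(range(215,255,4))+list(range(340,380,8))]
D=ray(d,[(e[0],e[1]) for e in F],.125);k3=np.polyfit(D[:,1],D[:,0],1);print("drawer front inner",k3[::-1])
L=[];R=[]
for y in range(105,195,5):
    s=np.where(m[y,195:400]>0)[0]+195;L.append((s.min()-.5,y));R.append((s.max()+.5,y))
L=ray(d,L,.143);R=ray(d,R,.143)
print("left",np.polyfit(L[:,0],L[:,1],1)[::-1],"right",np.polyfit(R[:,0],R[:,1],1)[::-1])
# level
mm=np.zeros_like(m);mm[204:275,235:275]=m[204:275,235:275]
ls=[];rs=[]
for y in range(206,264,3):
    s=np.where(mm[y]>0)[0]
    if len(s)>5: ls.append((s.min()-.5,y));rs.append((s.max()+.5,y))
a=ray(d,ls,.095);b=ray(d,rs,.095)
for p in(a,b):print("level side y=",np.polyfit(p[:,0],p[:,1],1)[::-1], p[[0,-1]].round(4).tolist())
f2=cv2.resize(f[190:300,200:290],None,fx=6,fy=5.4,interpolation=cv2.INTER_CUBIC);cv2.imwrite("pics/crop.png",f2[:,:,::-1])
E
```

```text
825.0 (205, 279, 184, 9)
487.5 (164, 217, 18, 31)
925.0 (243, 201, 20, 67)
1036.0 (405, 197, 37, 46)
18196.0 (205, 99, 186, 103)
cover front x=0.6502+0.0357 y 0.0006201726811853622
cover rear [0.8806027  0.03657525]
drawer front inner [0.48024724 0.03631036]
left [ 0.21685418 -0.0396389 ] right [-0.18667953 -0.03674276]
level side y= [ 0.14175372 -0.05419437] [[0.6485, 0.1058, 0.095], [0.5208, 0.1132, 0.095]]
level side y= [ 0.09100143 -0.04024706] [[0.6474, 0.0606, 0.095], [0.5198, 0.0668, 0.095]]
```

View pics/crop.png

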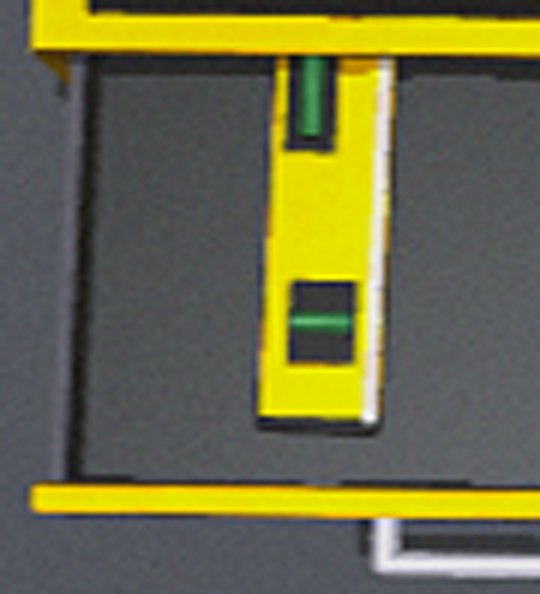

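Measured against the given sizes, the chest depth comes out at 230 mm, the drawer sticks out 170 mm and the width is 403 mm, all consistent. The crop puts the level's front cap near x≈0.508, so its centre is near (0.648, 0.085) and the cover edge near x≈0.653. I'll grip at about (0.575, 0.088) with 22° of turn.

Emit:
play_rows:
  targets:
    - [0.73,-0.81,0,0.2]
    - [0.73,-0.81,0,0.2]
    - [0.73,-0.81,0,0.2]
    - [0.73,-0.81,0,0.2]
    - [0.73,-0.81,0,0.2]
    - [0.73,-0.81,0,0.2]
    - [0.73,-0.81,0,0.2]
    - [0.73,-0.81,0,0.2]
  fingers: 1

```text
time: 0.9
tcp_pos: [0.3402, 0.3448, 0.2311]
tcp_rot: [-0.0, 0.154, 0.988, -0.0]
force: [0.3, -0.2, 0.5]
grip_width: 0.0853
finger_force: 0.0
```

Emit:
play_rows:
  targets:
    - [0.73,-0.81,0,0.2]
    - [0.73,-0.81,0,0.2]
    - [0.73,-0.81,0,0.2]
    - [0.73,-0.81,0,0.2]
    - [0.73,-0.81,0,0.2]
    - [0.73,-0.81,0,0.2]
    - [0.73,-0.81,0,0.2]
    - [0.73,-0.81,0,0.2]

```text
time: 1.7
tcp_pos: [0.457, 0.2153, 0.231]
tcp_rot: [-0.0, 0.091, 0.996, -0.0]
force: [1.2, 0.1, -0.4]
grip_width: 0.0852
finger_force: 0.0
```

Emit:
play_rows:
  targets:
    - [0.73,-0.81,0,0.2]
    - [0.73,-0.81,0,0.2]
    - [0.73,-0.81,0,0.2]
    - [0.73,-0.81,0,0.2]
    - [0.73,-0.81,0,0.2]
    - [0.73,-0.81,0,0.2]
    - [0.73,-0.81,0,0.2]
    - [0.73,-0.81,0,0.2]

```text
time: 2.5
tcp_pos: [0.5737, 0.0858, 0.2309]
tcp_rot: [-0.0, 0.027, 1.0, 0.0]
force: [-0.2, -0.1, -0.2]
grip_width: 0.0853
finger_force: 0.0
```

```bash
cat >> h.py <<'E'
def save(r,n,name):
    s=r.read_state();d=r.snapshot(n);cv2.imwrite(f"pics/{name}.png",d["frame"][:,:,::-1]);np.savez(f"pics/{name}.npz",**d,p=s["tcp_pos"],q=s["tcp_rot"]);return s,d
def wray(d,px,z):
    from scipy.spatial.transform import Rotation as T
    px=np.atleast_2d(np.asarray(px,float));K=d["K"];u=(px-K[:2,2])/K[0,0];th=np.linalg.norm(u,axis=1)
    v=np.c_[u/th[:,None]*np.sin(th)[:,None],np.cos(th)]
    q=d["q"];Rt=T.from_quat([q[1],q[2],q[3],q[0]]).as_matrix();M=d["mount"]
    v=v@M[:3,:3].T@Rt.T;c=d["p"]+Rt@M[:3,3]
    return c+v*((z-c[2])/v[:,2])[:,None]
E
python3 - <<'E'
from h import *
from bench import r
s,d=save(r,"wrist","w1");print(s["time"],s["tcp_pos"],s["tcp_rot"],s["force"],d["K"],d["mount"])
E
```

```text
2.5 [0.57372261 0.08575035 0.2309009 ] [-4.15649484e-04  2.70657853e-02  9.99633568e-01  1.03099338e-05] [-0.17448019 -0.07542466 -0.16271482] [[325.1922621    0.         277.21254942]
 [  0.         325.1922621  208.05532766]
 [  0.           0.           1.        ]] [[-1.40889409e-03 -9.60952132e-01 -2.76711067e-01  7.15682606e-02]
 [ 9.99999007e-01 -1.35817947e-03 -3.74929805e-04 -1.14133599e-03]
 [-1.55336964e-05 -2.76711321e-01  9.60953092e-01 -1.43071258e-01]
 [ 0.00000000e+00  0.00000000e+00  0.00000000e+00  1.00000000e+00]]
```

View pics/w1.png

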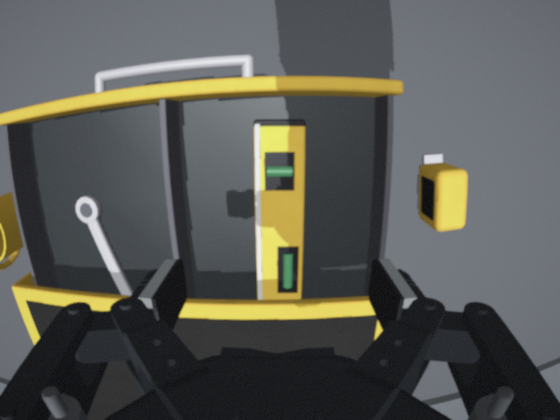

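The wrist view shows the level's near half, with its cap end at row 121 and its sides at columns 255 to 304. The cover edge is at about row 298 and the spanner is clear at left.

Run:
```python
from h import *
d=np.load("pics/w1.npz")
print(wray(d,[(254,121),(304,121),(262,124),(254,210),(304.5,210),(257.5,295),(303,295),(262.5,210)],.095).round(4))
print("cover",wray(d,[(185,300),(375,297)],.143).round(4),"front",wray(d,[(200,98),(380,95)],.125).round(4))
```

```text
[[0.5044 0.0686 0.095 ]
 [0.5067 0.111  0.095 ]
 [0.5074 0.0753 0.095 ]
 [0.5829 0.0632 0.095 ]
 [0.5855 0.1084 0.095 ]
 [0.671  0.0595 0.095 ]
 [0.6736 0.1047 0.095 ]
 [0.5834 0.0708 0.095 ]]
cover [[0.6458 0.0016 0.143 ]
 [0.652  0.1638 0.143 ]] front [[0.4828 0.0303 0.125 ]
 [0.4869 0.1694 0.125 ]]
```

Emit:
play_rows:
  targets:
    - [0,0,-1,0]
    - [0,0,-1,0]
    - [0,0,-1,0]
    - [0,0,-1,0]
    - [0,0,-1,0]
    - [0,0,-1,0]
    - [0,0,-1,0]
    - [0,0,-0.7,0]

```text
time: 3.35
tcp_pos: [0.5724, 0.0865, 0.0756]
tcp_rot: [-0.001, 0.027, 1.0, -0.0]
force: [-0.3, 0.2, 0.1]
grip_width: 0.0853
finger_force: 0.0
```

Emit:
play_rows:
  targets:
    - [0,0,0,0]
    - [0,0,0,0]
    - [0,0,0,0]
    - [0,0,0,0]
    - [0,0,0,0]
    - [0,0,0,0]
    - [0,0,0,0]
    - [0,0,0,0]
  fingers: 0.51

```text
time: 4.15
tcp_pos: [0.5741, 0.0867, 0.0783]
tcp_rot: [0.001, 0.027, 1.0, 0.0]
force: [-1.4, 0.9, 6.8]
grip_width: 0.0437
finger_force: 11.4
```

Emit:
play_rows:
  targets:
    - [0,0,0.2,0]
    - [0,0,0.2,0]
    - [0,0,0.2,0]
    - [0,0,0.2,0]
    - [0,0,0.2,0]
    - [0,0,0.2,0]
    - [0,0,0.2,0]
    - [0,0,0,0]

```text
time: 4.95
tcp_pos: [0.5738, 0.0865, 0.1059]
tcp_rot: [0.0, 0.027, 1.0, -0.0]
force: [-0.6, 0.6, -2.3]
grip_width: 0.0438
finger_force: 10.4
```

Run:
```python
from h import *
from bench import r
s,d=save(r,"wrist","w2");print(s["time"],s["tcp_pos"],s["force"],s["torque"],s["finger_force"],s["grip_width"])
```

```text
4.95 [0.57375458 0.08647039 0.10593791] [-0.56751224  0.57108156 -2.29488666] [-0.04038618  0.0401197   0.02056249] 10.41448026895523 0.04382792056059882
```

View pics/w2.png

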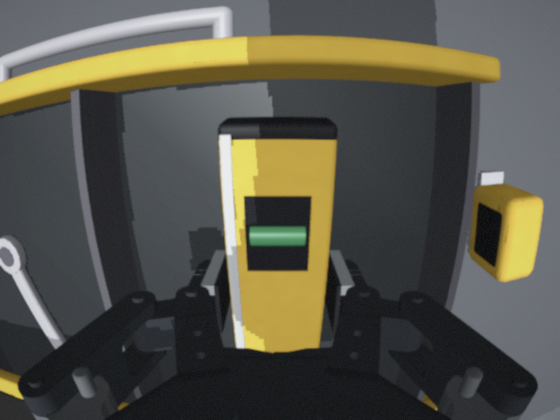

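Run:
```python
from h import *
d=np.load("pics/w2.npz")
for z in(.10,.11,.115,.12,.125,.13,.14):
    P=wray(d,[(220,128),(336,128),(223,280),(326,280)],z);print(z,np.linalg.norm(P[0]-P[1]).round(4),P[0].round(4),np.linalg.norm(P[2]-P[3]).round(4),P[2].round(3))
```

```text
0.1 0.0532 [0.5055 0.0628 0.1   ] 0.0539 [0.583 0.056 0.1  ]
0.11 0.0496 [0.5052 0.0646 0.11  ] 0.0503 [0.577 0.059 0.11 ]
0.115 0.0478 [0.5051 0.0655 0.115 ] 0.0485 [0.575 0.06  0.115]
0.12 0.046 [0.505  0.0664 0.12  ] 0.0467 [0.572 0.061 0.12 ]
0.125 0.0442 [0.5049 0.0672 0.125 ] 0.0448 [0.569 0.062 0.125]
0.13 0.0425 [0.5048 0.0681 0.13  ] 0.043 [0.566 0.063 0.13 ]
0.14 0.0389 [0.5046 0.0699 0.14  ] 0.0394 [0.561 0.065 0.14 ]
```

At 10 N grip the level lifts flat, with its top at about 0.125. I'll ease it gently on the cover edge so that it pivots in the light grip, and watch the force.

Emit:
play_rows:
  targets:
    - [0,0,0.1,0]
    - [0,0,0.1,0]
    - [0,0,0.1,0]
    - [0,0,0.1,0]
    - [0,0,0.1,0]
    - [0,0,0.1,0]
    - [0,0,0.1,0]
    - [0,0,0,0]

```text
time: 5.8
tcp_pos: [0.5735, 0.0865, 0.1196]
tcp_rot: [0.0, 0.027, 1.0, 0.0]
force: [0.1, -0.1, -2.2]
grip_width: 0.0437
finger_force: 10.4
```

Emit:
play_rows:
  targets:
    - [0,0,0.1,0]
    - [0,0,0.1,0]
    - [0,0,0.1,0]
    - [0,0,0.1,0]
    - [0,0,0.1,0]
    - [0,0,0,0]
    - [0,0,0,0]
    - [0,0,0,0]

```text
time: 6.6
tcp_pos: [0.5734, 0.0865, 0.1293]
tcp_rot: [0.0, 0.027, 1.0, -0.0]
force: [-0.5, 0.8, -1.0]
grip_width: 0.0436
finger_force: 10.4
```

Run:
```python
from h import *
from bench import r
s,d=save(r,"wrist","w3");print(s["time"],s["tcp_pos"],s["force"],s["torque"],s["finger_force"],s["grip_width"])
```

```text
6.6 [0.57344421 0.08645565 0.12927127] [-0.47407436  0.77049469 -0.96173457] [-0.00498693  0.04250465 -0.00825725] 10.387037247419357 0.04364011329345997
```

View pics/w3.png

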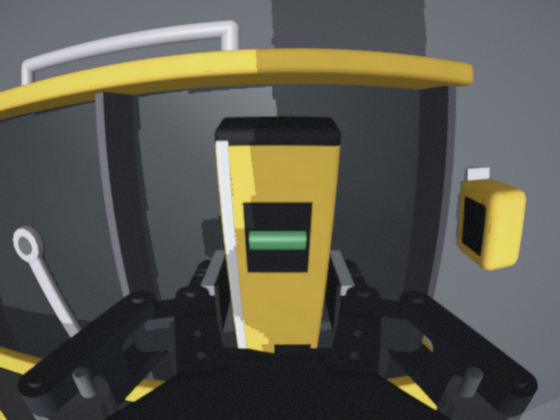

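The cap now spans columns 217 to 339, against 220 to 336 before, so the near end has risen relative to the gripper. The force is still about 1 to 2 N.

```bash
cat >> h.py <<'E'
def height(d,a,b,w=.044):
    from scipy.optimize import brentq
    z=brentq(lambda z:np.linalg.norm(np.subtract(*wray(d,[a,b],z)))-w,.03,.4)
    return wray(d,[a,b],z).mean(0)
def sides(d,row):
    h=cv2.cvtColor(d["frame"],cv2.COLOR_RGB2HSV)[row]
    ok=((h[:,0]>15)&(h[:,0]<36)&(h[:,1]>110)&(h[:,2]>90))|((h[:,2]>170)&(h[:,1]<60))
    s=np.where(ok[205:350])[0]+205;return (s.min()-.5,row),(s.max()+.5,row)
E
python3 - <<'E'
from h import *
for n in("w2","w3"):
    d=np.load(f"pics/{n}.npz");print(n,d["p"])
    P=[]
    for r_ in range(150,250,10):
        a,b=sides(d,r_);P.append(height(d,a,b));
    P=np.array(P);k=np.polyfit(P[:,0],P[:,2],1);print(P[::4].round(4).tolist(),"slope deg",np.degrees(np.arctan(k[0])),"z at .506,.653",np.polyval(k,[.506,.573,.653]))
E
```

```text
w2 [0.57375458 0.08647039 0.10593791]Traceback (most recent call last):
  File "<stdin>", line 6, in <module>
  File "h.py", line 20, in height
    z=brentq(lambda z:np.linalg.norm(np.subtract(*wray(d,[a,b],z)))-w,.03,.4)
    r = _zeros._brentq(f, a, b, xtol, rtol, maxiter, args, full_output, disp)
ValueError: f(a) and f(b) must have different signs
```

```bash
sed -i 's/,.03,.4)/,d["p"][2]-.06,d["p"][2]+.08)/' h.py
cat > tilt.py <<'E'
from h import *
def tilt(d):
    P=np.array([height(d,*sides(d,k)) for k in range(150,250,10)]);k=np.polyfit(P[:,0],P[:,2],1)
    print("tcp",d["p"].round(4),"pts",P[::4].round(4).tolist(),"slope deg %.1f"%np.degrees(np.arctan(k[0])),"top z at x=.506,.573,.653",np.polyval(k,[.506,.573,.653]).round(4))
E
python3 - <<'E'
from tilt import *
for n in("w2","w3"): tilt(np.load(f"pics/{n}.npz"))
E
```

```text
tcp [0.5738 0.0865 0.1059] pts [[0.5142, 0.0887, 0.129], [0.5303, 0.0878, 0.1256], [0.5474, 0.087, 0.1243]] slope deg -5.9 top z at x=.506,.573,.653 [0.1289 0.122  0.1137]
tcp [0.5734 0.0865 0.1293] pts [[0.5133, 0.0887, 0.1583], [0.5286, 0.0878, 0.1554], [0.5459, 0.0869, 0.1512]] slope deg -11.9 top z at x=.506,.573,.653 [0.1597 0.1456 0.1288]
```

The slope is now about 10°, and the front underside at about 0.137 clears the drawer front at 0.125. I'll drop 4 mm off the cover edge and tighten the grip.

Emit:
play_rows:
  targets:
    - [0,0,-0.1,0]
    - [0,0,-0.1,0]
    - [0,0,0,0]
    - [0,0,0,0]
    - [0,0,0,0]
    - [0,0,0,0]
    - [0,0,0,0]
    - [0,0,0,0]
  fingers: 0.4

```text
time: 7.45
tcp_pos: [0.5734, 0.0865, 0.1253]
tcp_rot: [-0.0, 0.027, 1.0, 0.0]
force: [-3.7, -0.6, 1.9]
grip_width: 0.0426
finger_force: 64.9
```

Run:
```python
from tilt import *
from bench import r
s,d=save(r,"wrist","w4");print(s["time"],s["force"],s["torque"],s["finger_force"],s["grip_width"]);tilt(np.load("pics/w4.npz"))
s,d=save(r,"scene","s4")
```

```text
7.45 [-3.73916636 -0.6260866   1.90429606] [0.02051366 0.15583611 0.01900634] 64.88969206809998 0.04255305427240795
tcp [0.5734 0.0865 0.1253] pts [[0.5134, 0.0887, 0.1524], [0.529, 0.0879, 0.1494], [0.5466, 0.0869, 0.1449]] slope deg -13.0 top z at x=.506,.573,.653 [0.1545 0.139  0.1204]
```

The 4 mm drop pressed the rear lightly on the drawer floor (about 4 N). I'll raise 3 mm and then draw out along the slope.

Emit:
play_rows:
  targets:
    - [0,0,0.1,0]
    - [0,0,0.05,0]
    - [-0.2,0.01,0.04,0]
    - [-0.3,0.015,0.06,0]
    - [-0.3,0.015,0.06,0]
    - [-0.3,0.015,0.06,0]
    - [-0.3,0.015,0.06,0]
    - [-0.3,0.015,0.06,0]

```text
time: 8.35
tcp_pos: [0.5387, 0.0882, 0.1352]
tcp_rot: [-0.0, 0.027, 1.0, -0.0]
force: [-0.9, -1.6, -3.2]
grip_width: 0.0421
finger_force: 64.7
```

Run:
```python
from tilt import *
from bench import r
s,d=save(r,"wrist","w5");print(s["time"],s["force"],s["torque"],s["finger_force"],s["grip_width"]);tilt(np.load("pics/w5.npz"))
```

```text
8.35 [-0.92266237 -1.5676677  -3.20119481] [ 0.02503974  0.17411481 -0.01567867] 64.67571258544922 0.04213796136080385
tcp [0.5387 0.0882 0.1352] pts [[0.4786, 0.0904, 0.1642], [0.4938, 0.0896, 0.1613], [0.5112, 0.0886, 0.1571]] slope deg -11.8 top z at x=.506,.573,.653 [0.1582 0.1443 0.1276]
```

View pics/w5.png

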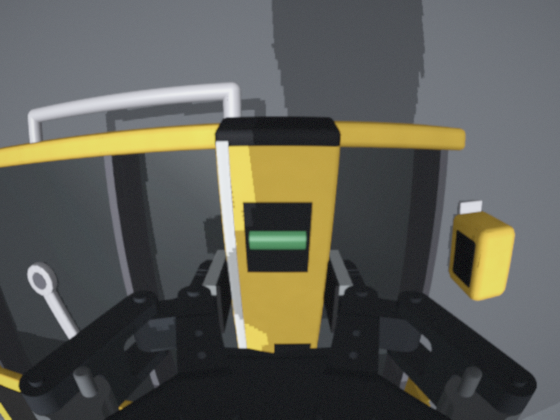

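The near end is now over the drawer front, with the cap crossing it at row 135. The forces show only the level's weight, so I'll keep drawing out.

Emit:
play_rows:
  targets:
    - [-0.3,0.015,0.06,0]
    - [-0.5,0.025,0.1,0]
    - [-0.5,0.025,0.1,0]
    - [-0.5,0.025,0.1,0]
    - [-0.5,0.025,0.1,0]
    - [-0.5,0.025,0.1,0]
    - [-0.5,0.025,0.1,0]
    - [-0.4,0.02,0.08,0]

```text
time: 9.2
tcp_pos: [0.4645, 0.0919, 0.1501]
tcp_rot: [-0.0, 0.027, 1.0, 0.0]
force: [-0.1, -0.0, -3.3]
grip_width: 0.0422
finger_force: 64.6
```

Run:
```python
from tilt import *
from bench import r
s,d=save(r,"wrist","w6");print(s["time"],s["force"],s["torque"],s["finger_force"]);tilt(np.load("pics/w6.npz"))
```

```text
9.2 [-0.06793586 -0.00619848 -3.29332259] [0.01948707 0.16006646 0.01022678] 64.61563110351562
tcp [0.4645 0.0919 0.1501] pts [[0.4042, 0.094, 0.1801], [0.4198, 0.0931, 0.1752], [0.4261, 0.0928, 0.2019]] slope deg 21.1 top z at x=.506,.573,.653 [0.2161 0.2419 0.2727]
```

Emit:
play_rows:
  targets:
    - [-0.4,0.02,0.08,0]
    - [-0.5,0.025,0.1,0]
    - [-0.5,0.025,0.1,0]
    - [-0.5,0.025,0.1,0]
    - [-0.5,0.025,0.1,0]
    - [-0.4,0.02,0.08,0]
    - [-0.2,0.01,0.04,0]
    - [0,0,0,0]

```text
time: 10.05
tcp_pos: [0.4051, 0.0949, 0.1621]
tcp_rot: [0.0, 0.027, 1.0, 0.0]
force: [-0.5, 0.7, -2.8]
grip_width: 0.0426
finger_force: 64.6
```

Run:
```python
from h import *
from bench import r
s,d=save(r,"top","t7");print(s["time"],s["tcp_pos"],s["force"],s["torque"],s["finger_force"])
```

```text
10.05 [0.4050585  0.09492632 0.16210899] [-0.50540895  0.74897019 -2.82171251] [ 0.00424236  0.17600691 -0.02470395] 64.58361625671387
```

View pics/t7.png

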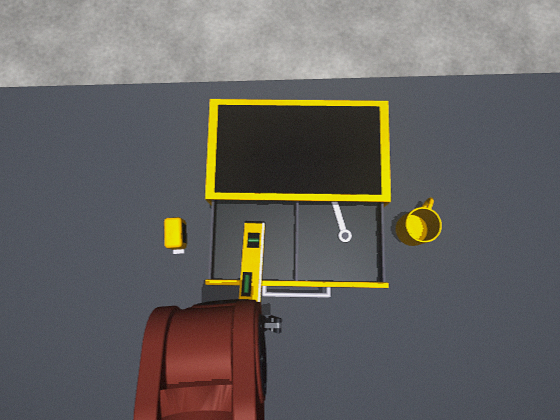

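The rear end is fully out (row 221) and clear of the cover edge (row 200), with the bystanders unmoved. I'll lift now.

Emit:
play_rows:
  targets:
    - [0,0,0.3,0]
    - [0,0,0.6,0]
    - [0,0,0.8,0]
    - [0,0,0.8,0]
    - [0,0,0.8,0]
    - [0,0,0.8,0]
    - [0,0,0.8,0]
    - [0,0,0.8,0]

```text
time: 10.9
tcp_pos: [0.4058, 0.0948, 0.2769]
tcp_rot: [0.0, 0.027, 1.0, 0.0]
force: [0.6, 0.2, -2.9]
grip_width: 0.0426
finger_force: 64.6
```

Emit:
play_rows:
  targets:
    - [0,0,0.8,0]
    - [0,0,0.8,0]
    - [0,0,0.8,0]
    - [0,0,0.6,0]
    - [0,0,0.3,0]
    - [0,0,0,0]
    - [0,0,0,0]
    - [0,0,0,0]

```text
time: 11.7
tcp_pos: [0.4051, 0.0948, 0.3413]
tcp_rot: [-0.001, 0.027, 1.0, -0.0]
force: [0.2, 0.4, -3.4]
grip_width: 0.0425
finger_force: 64.6
```

Run:
```python
from h import *
from bench import r
s,d=save(r,"scene","s8");print(s["time"],s["tcp_pos"],s["force"],s["torque"],s["finger_force"],np.abs(s["joint_velocities"]).max())
save(r,"top","t8")
```

```text
11.7 [0.40514269 0.0948391  0.34128496] [ 0.1960795   0.40117047 -3.38533961] [-0.00674018  0.16707554 -0.01131446] 64.58049416542053 0.0032694951523537003
```

View pics/s8.png

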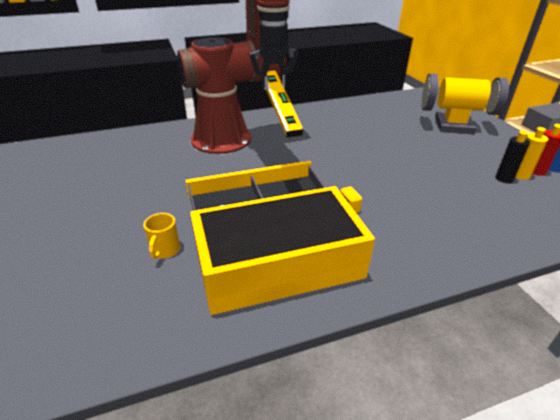

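View pics/t8.png

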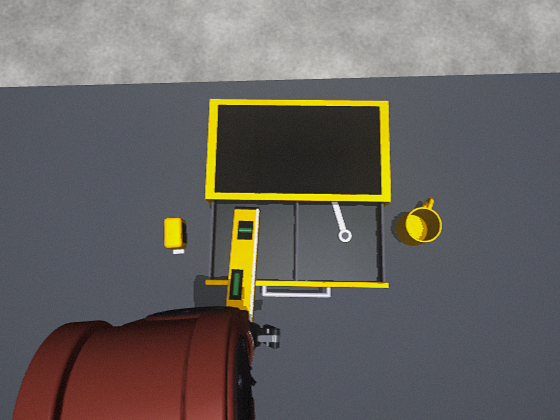

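The level hangs free in the gripper, with its rear cap at about (291,130) in the scene view and (247,208) in the top view. I'll triangulate its rear height.

Run:
```python
from h import *
a=np.load("pics/s8.npz");b=np.load("pics/t8.npz")
P=lambda d:d["K"]@np.c_[d["R"],d["t"]]
X=cv2.triangulatePoints(P(a),P(b),np.array([[291.],[130.]]),np.array([[247.],[208.]]));X=(X[:3]/X[3]).ravel();print("rear",X)
from bench import r
s=r.read_state();print(s["tcp_pos"],s["force"])
if X[2]-.02>.24: print(r.sign_off())
```

```text
rear [0.60594234 0.07908374 0.30479665]
[0.40517766 0.09485819 0.34141908] [ 0.10222745  0.57636902 -2.78186753]
the job is handed in; nothing more can be done
None
```

The job is handed in: the level came out through the gap with only a few newtons on the chest and is held still, its lowest end about 0.29 m above the bench (roughly 140 mm over the chest top), and the pictures show the spanner, tape and mug where they were.

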